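# Take the filter off the vacuum manifold

### The arm

A 7-joint arm with a two-finger parallel gripper is mounted at the origin on the work surface. World frame = base frame: x ahead of the robot, y to its left, z up, the work surface at z = 0. Lengths are in mm, angles in rad, forces in N, time in s.
With the tool pointing down it reaches from about 400 to 875 mm from the base axis. Payload 4.4 kg.
Tool frame: the origin (TCP) lies at the very end of the fingers, on their centre line; the grasp point (between the pads) lies 19 mm behind it; y points along the fingers, x is the direction in which the jaws open and shut, and the axes are right-handed (so a half turn about y gives the same grasp; the last joint's range is limited). The gripper opens to 85 mm and grips with 20 to 120 N. Pads are 22 mm wide; open, the fingers measure 114 mm over their backs; the gripper's body (76 mm by 85 mm) begins 54 mm behind the grasp point. The pads swing forward as they close: fully open they stand 13 mm farther back than shut.
Start: joints at [1.157, 0.628, 0.038, 1.517, -0.027, 0.996, -0.02], TCP at [221.568, -611.086, 231.313] pointing down, gripper open.
Joint ranges: [-3.06, 3.06], [-0.37, 2.12], [-1.25, 1.32], [0.18, 2.47], [-1.1, 4.24], [0.23, 1.98], [-2.94, 2.94]. Speed limits (rad/s): [2.57, 2.57, 3.14, 3.14, 3.14, 3.14, 3.14].

### API

Orientations are given as [roll, pitch, yaw] about the fixed x, y, z axes, in that order (R = Rz(yaw) Ry(pitch) Rx(roll)).
In Python, from cell import readout, eyes, finish_job gives the robot as it stands. The module is installed in compiled form; this text tells all that it offers.
- The arm moves only by the tool apply_moves, never from a script. Its argument "commands" is a list that holds one entry, the list of rows, each a list of 6 numbers: the shift along the tool's x, y, z in units of 0.04 m (1.0 is 0.04 m), then the turn, a rotation vector about the tool's x, y, z in units of 5 degrees (1.0 is 5 degrees). A call has 1 to 8 rows; each row shifts and turns the pose as measured when the row begins, along the tool's axes as they then stand; what a row does not reach is not made up. A row lasts 1/12 s, in which the tool goes at most 41.7 mm and 7.16 degrees, less where a joint would pass 70% of its speed; a pose out of reach is approached as far as the arm can. A call with a number of a shift or a turn outside -1 to 1 is refused whole. A call with a gripper value outside its range is refused whole. "claw" is the finger opening in mm, from 0 to 85.4, set as the call begins (left out, the last holds). The fingers move at their own pace and stop on an object; the grip force is fixed at half the most. Time passes only in rows, so rows that do not move let the fingers close. It gives the time, the measured TCP pose, the force and the opening at its end, in the units of the state.
- readout.read_state(): the state, without advancing time (a new reading comes with each control period).
- eyes.get_image(name): name is "side" or "top" or "wrist"; returns a dict with "image" (400x640x3 uint8, red, green, blue), "mtx" (3x3 intrinsics, pixels), "rvec" (rotation vector, rad) and "tvec" (3), from world to camera coordinates, as OpenCV has them. Camera axes: x right, y down, z forward; pixel columns grow to the right and rows downward; lengths in mm; the calibration is good to about 2 mm. The wrist camera is an equidistant fisheye: a pixel r from the principal point sees the ray r / f radians off the axis. A picture is of the moment at which its call begins. There is no depth.
- finish_job(): hands the job in, once; it reports no verdict.
The state is a dict: "clock": time; "qpos": joint angles; "qd": joint speeds; "tau": joint torques, N m; "eef_pos": TCP position; "tool_rot": TCP orientation; "force": force on the tool from outside, world axes, zero at the start; "torque": the same for the moment, N m; "width": finger opening in mm.
Only numpy, scipy, OpenCV 4.12 (cv2) and the standard library are available. Lean on these libraries where they do the work, as an engineer would, in place of code of your own. Each camera call takes 0.05 s, during which the arm holds its last target. There are 200 camera calls.

### The job

The domed filter on the vacuum manifold is spent: take hold of its coupling by the sprung sleeve, pull the sleeve back (straight up) until it lets go of the nipple, lift the coupling off with its filter, and stand it upright in the empty white tray with its sleeve sprung fully forward again. Leave the two blanked couplings on the manifold.

Things in the scene. Friction and masses are not known exactly. Their poses are not given: they have to be found in the camera images.
- filter_grip (a point): Centre, half-way up, of the sleeve of the filter's coupling: a knurled steel ring 42 mm across, 30 mm tall, to be gripped from above. The coupling is upright, round, 67 mm tall, about 180 g; its top is a white domed filter 37 mm across, the only dome. Sleeve forward, this point is 25 mm above the coupling's underside, 42 mm below its top; 10 mm of brass show below the sleeve. z is its upward axis.
- filter_sleeve (a joint): How far the filter's sleeve is pulled back, m: 0 = forward (down, locked), 0.009 = back (up, at its stop). Sprung: 3 N at rest, 7 N fully back. The latch holds until the sleeve is up about 6 mm; pulled on up, the coupling comes off with it and the spring then draws the two together again, even while the sleeve is held.
- manifold: Aluminium bar fixed on the bench, its flat top 70 x 340 mm, 55 mm above the bench. Origin under its centre, y along it, z up. Three upright nipples stand along it at y = -100, 0 and 100 mm, each carrying one coupling and reaching 26 mm up into it: a coupling is clear once raised 26 mm. A gauge sticks out at the -y end.
- tray: Square white tray fixed on the bench, 200 x 200 mm outside, walls 5 mm thick and 20 mm high, empty. Origin at the centre of its underside, on the bench; its floor is 5 mm above the origin; x and y run along its sides, z up.
- blank1_grip (a point): Centre, half-way up, of the knurled steel sleeve of one of the two blanked couplings: the same coupling as the filter's, but 56 mm tall with only a small flat white plastic hexagon (21 mm wide, 6 mm high) on top. It stands on another nipple of the manifold and stays there. z is its upward axis.
- blank2_grip (a point): Centre, half-way up, of the knurled steel sleeve of one of the two blanked couplings: the same coupling as the filter's, but 56 mm tall with only a small flat white plastic hexagon (21 mm wide, 6 mm high) on top. It stands on another nipple of the manifold and stays there. z is its upward axis.

How it is judged (in metres and radians):
On the way, in this order (a step that is already met when the one before it is completed fails the run):
1. the filter's sleeve is pulled back more than 5 mm (value of joint filter_sleeve above 0.005 m).
2. the coupling is clear above its nipple and its sleeve has sprung forward (height (world z) of filter_grip above 0.112 m and value of joint filter_sleeve below 0.002 m), for 0.1 s.
At the end, for the whole second after the job is handed in: The filter's coupling stands upright (within 10 degrees) on the floor of the white tray, its axis within 78 mm of the tray's centre along either side, its sleeve fully forward (within 2 mm) (x of filter_grip in the frame of tray between -0.078 and 0.078 m and y of filter_grip in the frame of tray between -0.078 and 0.078 m and z of filter_grip in the frame of tray below 0.036 m and angle between filter_grip's own z axis and vertical below 0.17 rad and value of joint filter_sleeve below 0.002 m); the robot touches nothing.
It fails at once if a blanked coupling is taken off or knocked from its nipple (distance of any of blank1_grip, blank2_grip from where it was at the start of the episode above 0.025 m).
It also fails if it takes over 38 s, if anything falls off the work surface, if the arm or the gripper's body presses on something with over 40 N, if the wrist force passes 120 N, or if a joint passes its speed limit or range.

## Working session

There is one attempt and no reset: what is moved stays moved. The work goes in short steps, Python scripts to look and compute and a tool call to move; the robot and the scene stay as the last step left them, time stands still between calls to the robot, and variables do not carry over. Pictures are saved under pics/ and viewed, about 8 in all and at most 12, crops included, and the job is handed in when it is done.

Besides the shell and the picture viewer there is one more tool, called after "Request:" as name(argument=value, ...) on one line, values as JSON. apply_moves: Moves the arm, as the interface text tells. Shifts and turns lie within -1 to 1; 1 stands for 0.04 m of shift or 5 degrees of turn. Its arguments: {"type":"object","properties":{"commands":{"type":"array"},"claw":{"type":"number"}},"required":["commands"]}

```bash
mkdir -p pics
cat > h.py <<'E'
import numpy as np, cv2
from cell import readout, eyes, finish_job
def snap(n,f,crop=None,s=1):
    d=eyes.get_image(n); im=d["image"][:,:,::-1]
    np.savez(f"pics/{f}.npz",mtx=d["mtx"],rvec=d["rvec"],tvec=d["tvec"])
    if crop: im=im[crop[1]:crop[3],crop[0]:crop[2]]
    cv2.imwrite(f"pics/{f}.png",cv2.resize(im,None,fx=s,fy=s,interpolation=cv2.INTER_CUBIC))
    return d
def ray(f,u,v,z):  # intersection with plane z (pinhole)
    d=np.load(f"pics/{f}.npz"); R=cv2.Rodrigues(d["rvec"])[0]; t=d["tvec"].ravel()
    r=R.T@np.linalg.solve(d["mtx"],[u,v,1]); c=-R.T@t
    return c+r*(z-c[2])/r[2]
E
python3 - <<'E'
from h import *
print(readout.read_state())
snap("top","top1",s=1.25); snap("side","side1",s=1.25)
E
```

```text
{'clock': 0.0, 'qpos': array([ 1.15720913,  0.62936458,  0.03843843,  1.51836163, -0.02698712,
        0.99631679, -0.02000712]), 'qd': array([ 0.00017138, -0.00052767,  0.00151338, -0.00072528, -0.00140626,
        0.00012021,  0.00056907]), 'tau': array([-1.29533702e-03, -5.63394964e+01,  1.22637894e+00, -1.93446386e+01,
        1.10674641e-02,  1.03942497e-02,  1.03308406e-05]), 'eef_pos': array([ 221.34261901, -610.48225264,  230.3791205 ]), 'tool_rot': array([-1.57083157,  0.00193206, -1.22300627]), 'force': array([ 0.88524847, -0.05067682, -0.52902687]), 'torque': array([-0.05910624,  0.02144551,  0.00577415]), 'width': 85.47099014749068}
```

View pics/top1.png

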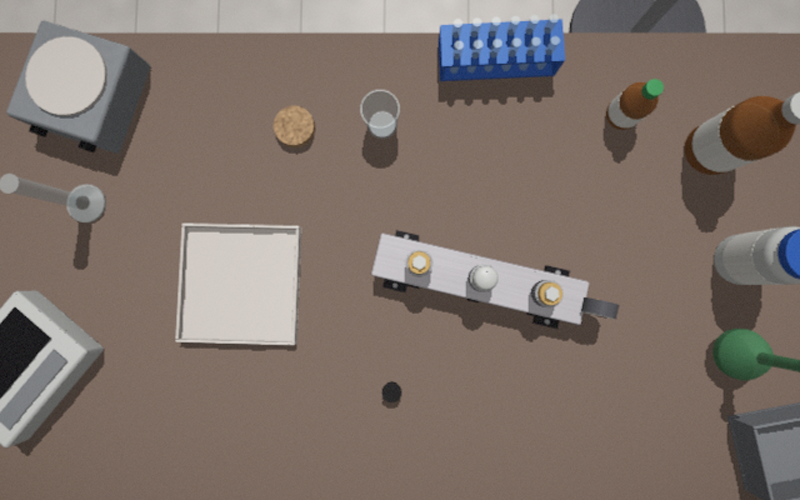

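View pics/side1.png

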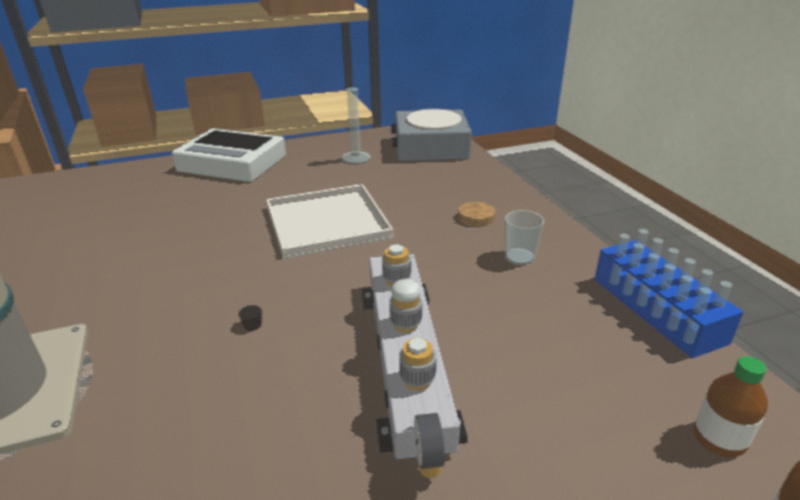

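The filter dome is the middle coupling, at (484,278) in the enlarged top view, with blanks at (419,262) and (549,293). The tray's rim corners are at about (182,224), (299,226), (296,345) and (177,343). The side view confirms the order and shows clear space around them.

Run:
```python
from h import *
np.set_printoptions(precision=1,suppress=True)
P=lambda u,v,z: ray("top1",u/1.25,v/1.25,z)
f=P(484,278,112);b1=P(419,262,111);b2=P(549.5,293,111)
print("filter",f,"blanks",b1,b2,(b1+b2)/2)
t=[P(*c,20) for c in [(182,224),(299,226),(296,345),(177,343)]]
print("tray",np.mean(t,0)); [print(x) for x in t]
a=b2-b1; print("bar dir deg",np.degrees(np.arctan2(a[1],a[0])), np.linalg.norm(a))
# side-view check: project
d=np.load("pics/side1.npz"); pts=np.array([[f[0],f[1],110],[*(b1[:2]),111],[*b2[:2],111]])
print(cv2.projectPoints(pts,d["rvec"],d["tvec"],d["mtx"],None)[0].reshape(-1,2)*1.25)
```

```text
filter [ 513.3 -112.1  112. ] blanks [535.8 -16.6 111. ] [ 492.5 -207.7  111. ] [ 514.2 -112.2  111. ]
tray [500.2 283.8  20. ]
[600.6 383.6  20. ]
[599.  184.2  20. ]
[400.5 184.   20. ]
[400.9 383.4  20. ]
bar dir deg -102.76275266944559 195.99440613595064
[[405.  288.7]
 [396.4 246.7]
 [417.4 340.1]]
```

Request:
apply_moves(commands=[[[-1,-0.4,0,0,0,0],[-1,-0.4,0,0,0,0],[-1,-0.4,0,0,0,0],[0,0,0.92,0,-0.8,0],[-0.03,0,0.92,0,-0.8,0],[-0.03,0,0.92,0,-0.8,0]]])

```text
clock: 0.6
eef_pos: [269.8, -449.9, 270.9]
tool_rot: [-1.576, 0.017, -1.025]
force: [0.7, -0.9, -0.3]
width: 85.3
```

Request:
apply_moves(commands=[[[0,0,0.95,0,-0.84,0],[0,0,0.95,0,-0.84,0],[0,0,0.95,0,-0.84,0],[0,0,0.95,0,-0.84,0],[0,0,0.95,0,-0.84,0],[0,0,0.95,0,-0.84,0],[0,0,0.95,0,-0.84,0],[0,0,0.95,0,-0.84,0]]])

```text
clock: 1.27
eef_pos: [484.7, -223.7, 269.2]
tool_rot: [-1.567, 0.016, -0.414]
force: [1.2, -1.1, 0.6]
width: 85.6
```

```bash
cat >> h.py <<'E'
from scipy.spatial.transform import Rotation as Ro
def to(x,y,z,yaw,tilt=True):
    s=readout.read_state(); R=Ro.from_euler('xyz',s["tool_rot"]); G=Ro.from_euler('xyz',[-np.pi/2,0,yaw])
    d=R.inv().apply(np.array([x,y,z])-s["eef_pos"])/40; w=np.degrees((R.inv()*G).as_rotvec())/5
    print("t",round(s["clock"],2),s["eef_pos"].round(1),"rot",s["tool_rot"].round(3),"F",s["force"].round(1),"w",round(s["width"],1)); print("shift",d.round(2),"turn",w.round(2))
E
python3 -c "
from h import *
to(514,-112,190,np.radians(-12.8))"
```

```text
t 1.27 [ 484.7 -223.7  269.2] rot [-1.567  0.016 -0.414] F [ 1.2 -1.1  0.6] w 85.6
shift [-0.42  2.    2.84] turn [-0.06 -2.19 -0.18]
```

Request:
apply_moves(commands=[[[-0.14,0.5,0.95,0,-0.75,-0.06],[-0.1,0.5,0.95,0,-0.75,-0.06],[0,0.5,0.9,0,-0.7,-0.06],[0,0.5,0,0,0,0],[0,0,0,0,0,0]]])

```text
clock: 1.68
eef_pos: [518.0, -104.7, 191.3]
tool_rot: [-1.559, -0.007, -0.194]
force: [-0.9, -1.1, -1.2]
width: 85.5
```

```bash
python3 -c "
from h import *
to(514,-112,190,np.radians(-12.8))
d=snap('wrist','w1',s=1.25); print(d['mtx'],d['rvec'],d['tvec'])
snap('side','s2',(240,100,480,300),3)"
```

```text
t 1.68 [ 518.  -104.7  191.3] rot [-1.559 -0.007 -0.194] F [-0.9 -1.1 -1.2] w 85.5
shift [-0.06  0.03 -0.2 ] turn [-0.14  0.34  0.08]
[[309.70691629   0.         323.08153908]
 [  0.         309.70691629 196.63765363]
 [  0.           0.           1.        ]] [-2.87542179  0.28174734  0.02503605] [-530.29879747  -22.0296031   336.0211043 ]
```

View pics/w1.png

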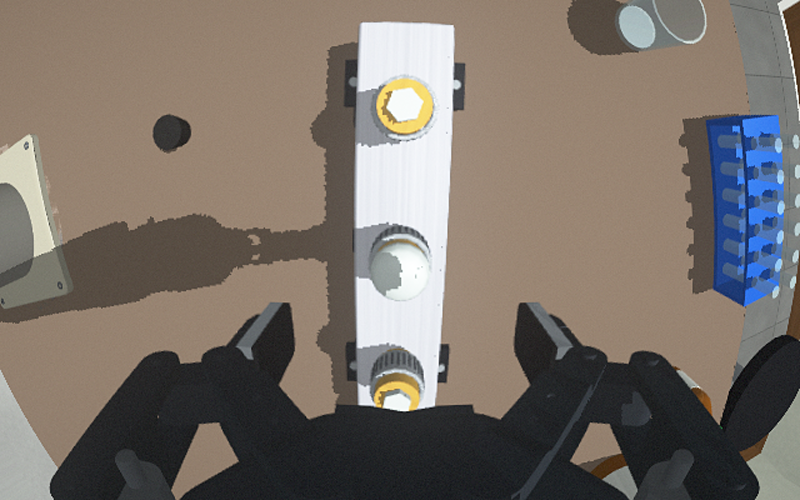

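The wrist view shows the dome centred near (400,267), the far blank's hexagon at (404,104), and the fingers astride the bar.

```bash
cat >> h.py <<'E'
def fray(f,u,v,z):
    d=np.load(f"pics/{f}.npz"); m=d["mtx"]; R=cv2.Rodrigues(d["rvec"])[0]; c=-R.T@d["tvec"].ravel()
    q=np.array([u-m[0,2],v-m[1,2]])/m[0,0]; th=np.hypot(*q)
    r=R.T@np.r_[q/th*np.sin(th),np.cos(th)]; return c+r*(z-c[2])/r[2]
E
python3 -c "
from h import *
print(fray('w1',400/1.25,267/1.25,104),fray('w1',404/1.25,104/1.25,111))
to(514,-112,90,np.radians(-12.8))"
```

```text
[ 515.16463657 -112.21861187  104.        ] [536.64487476 -15.75702748 111.        ]
t 1.78 [ 520.1 -105.6  194.3] rot [-1.558 -0.013 -0.196] F [ 0.8 -0.1  0.5] w 85.4
shift [-0.15  2.6  -0.22] turn [-0.15  0.31  0.14]
```

Request:
apply_moves(commands=[[[-0.13,0.5,-0.2,-0.15,0.3,0.14],[0,0.8,0,0,0,0],[0,0.8,0,0,0,0],[0,0.4,0,0,0,0],[0,0,0,0,0,0]]])

```text
clock: 2.2
eef_pos: [520.5, -122.3, 99.1]
tool_rot: [-1.576, -0.018, -0.237]
force: [-0.6, -0.1, 0.2]
width: 85.4
```

```bash
python3 -c "
from h import *
to(514.5,-112,64,np.radians(-12.8))
"
```

```text
t 2.2 [ 520.5 -122.3   99.1] rot [-1.576 -0.018 -0.237] F [-0.6 -0.1  0.2] w 85.4
shift [-0.22  0.87  0.22] turn [ 0.06 -0.15  0.2 ]
```

Request:
apply_moves(commands=[[[-0.2,0,0.2,0,-0.1,0.2],[0,0,0,0,0,0],[0,0,0,0,0,0]]])

```text
clock: 2.45
eef_pos: [515.8, -115.5, 102.2]
tool_rot: [-1.577, -0.003, -0.233]
force: [0.3, -0.2, 0.9]
width: 85.7
```

```bash
python3 -c "
from h import *
to(514.5,-112,64,np.radians(-12.8))
"
```

```text
t 2.45 [ 515.8 -115.5  102.2] rot [-1.577 -0.003 -0.233] F [ 0.3 -0.2  0.9] w 85.7
shift [-0.05  0.96  0.09] turn [ 0.07 -0.12  0.03]
```

Request:
apply_moves(commands=[[[-0.05,0.5,0.09,0.07,-0.1,0],[0,0.4,0,0,0,0],[0,0,0,0,0,0],[0,0,0,0,0,0]]])

```text
clock: 2.78
eef_pos: [520.2, -113.0, 72.3]
tool_rot: [-1.571, -0.016, -0.226]
force: [-0.3, 0.1, 0.6]
width: 85.6
```

```bash
python3 -c "
from h import *
to(514.5,-112,64,np.radians(-12.8))
snap('wrist','w2',s=1.25)
print(fray('w2',400/1.25,267/1.25,104))
"
```

```text
t 2.78 [ 520.2 -113.    72.3] rot [-1.571 -0.016 -0.226] F [-0.3  0.1  0.6] w 85.6
shift [-0.15  0.2  -0.01] turn [-0.   -0.03  0.19]
[525.80680201 -83.10508486 104.        ]
```

View pics/w2.png

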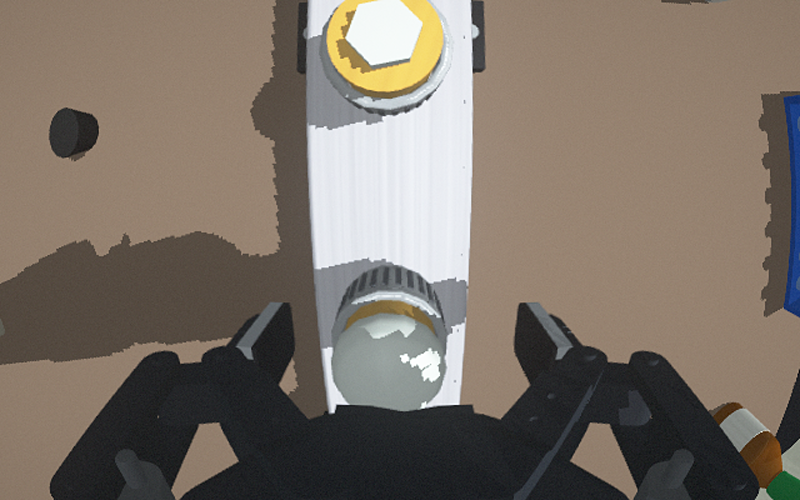

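The dome is at (388,360), about 5 mm to the −x side of the finger centre line at 404, which agrees with the readings. I'll correct that and go down the rest.

Request:
apply_moves(commands=[[[-0.14,0.15,0,0,0,0.19],[0,0,0,0,0,0],[0,0,0,0,0,0]]])

```text
clock: 3.08
eef_pos: [516.3, -112.2, 68.8]
tool_rot: [-1.571, -0.003, -0.226]
force: [-0.8, -0.3, -0.1]
width: 85.6
```

```bash
python3 -c "
from h import *
to(514.5,-112,64,np.radians(-12.8))
"
```

```text
t 3.08 [ 516.3 -112.2   68.8] rot [-1.571 -0.003 -0.226] F [-0.8 -0.3 -0.1] w 85.6
shift [-0.05  0.12 -0.01] turn [-0.   -0.03  0.04]
```

Request:
apply_moves(commands=[[[-0.05,0.14,0,0,0,0.04],[0,0,0,0,0,0]]])

```text
clock: 3.25
eef_pos: [514.7, -111.9, 63.6]
tool_rot: [-1.57, -0.001, -0.226]
force: [0.1, -0.0, -1.4]
width: 85.8
```

Request:
apply_moves(claw=36, commands=[[[0,0,0,0,0,0],[0,0,0,0,0,0],[0,0,0,0,0,0],[0,0,0,0,0,0],[0,0,0,0,0,0],[0,0,0,0,0,0]]])

```text
clock: 3.75
eef_pos: [514.7, -111.9, 63.7]
tool_rot: [-1.571, -0.001, -0.226]
force: [-0.6, 0.4, -1.7]
width: 39.3
```

Request:
apply_moves(claw=20, commands=[[[0,0,0,0,0,0],[0,0,0,0,0,0],[0,0,0,0,0,0]]])

```text
clock: 4.0
eef_pos: [514.7, -111.9, 63.7]
tool_rot: [-1.571, -0.001, -0.226]
force: [-0.3, 0.7, 0.3]
width: 39.3
```

```bash
python3 -c "
from h import *
to(514.5,-112,64,np.radians(-12.8))
snap('side','s3',(260,130,460,280),4)"
```

```text
t 4.0 [ 514.7 -111.9   63.7] rot [-1.571e+00 -1.000e-03 -2.260e-01] F [-0.3  0.7  0.3] w 39.3
shift [-0.   -0.01 -0.  ] turn [-0.   -0.03  0.01]
```

View pics/s3.png

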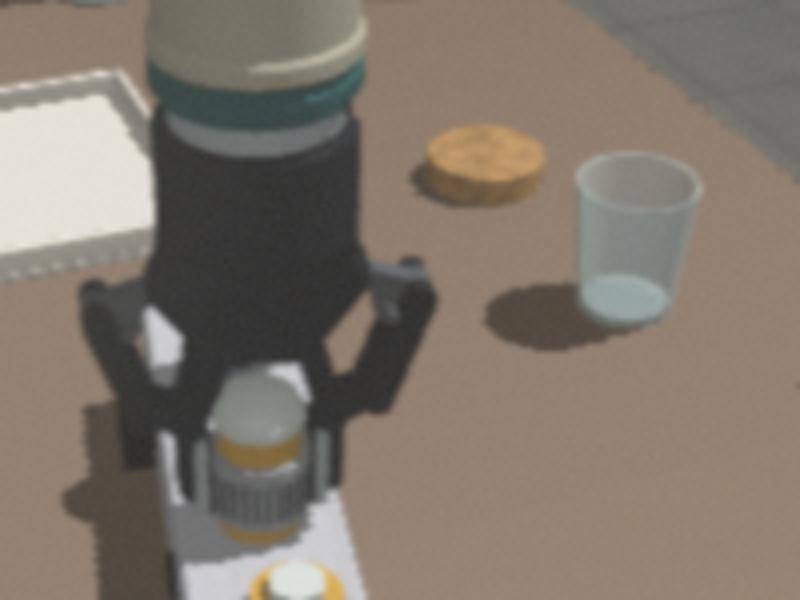

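The pads (image (195,470) and (325,465)) hold the knurled sleeve, clear of the bar. I'll pull up slowly.

Request:
apply_moves(commands=[[[0,-0.08,0,0,0,0],[0,-0.08,0,0,0,0],[0,-0.08,0,0,0,0],[0,-0.08,0,0,0,0],[0,0,0,0,0,0]]])

```text
clock: 4.47
eef_pos: [514.3, -112.1, 75.9]
tool_rot: [-1.571, 0.001, -0.226]
force: [1.7, -0.2, -3.1]
width: 38.9
```

```bash
python3 -c "
from h import *
to(514.5,-112,64,np.radians(-12.8))
snap('side','s4',(260,130,460,280),4)"
```

```text
t 4.47 [ 514.3 -112.1   75.9] rot [-1.571e+00  1.000e-03 -2.260e-01] F [ 1.7 -0.2 -3.1] w 38.9
shift [0.  0.3 0. ] turn [-0.   -0.03 -0.01]
```

View pics/s4.png

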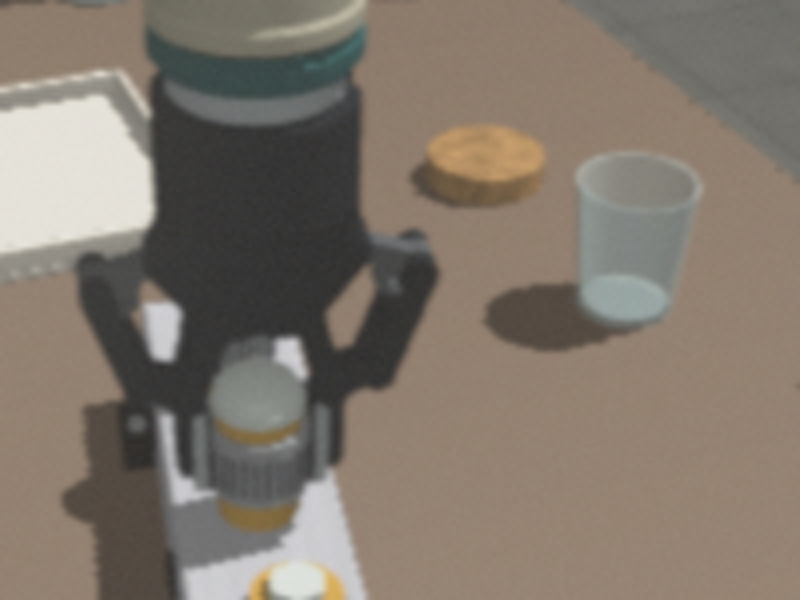

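The sleeve is back (more brass shows below it) and the dome has started to rise. I'll keep lifting until the coupling clears the blanks.

Request:
apply_moves(commands=[[[0,-0.12,0,0,0,0],[0,-0.2,0,0,0,0],[0,-0.3,0,0,0,0],[0,-0.4,0,0,0,0],[0,-0.4,0,0,0,0],[0,-0.4,0,0,0,0],[0,0,0,0,0,0],[0,0,0,0,0,0]]])

```text
clock: 5.18
eef_pos: [511.6, -110.4, 155.9]
tool_rot: [-1.57, 0.005, -0.225]
force: [-0.1, -0.6, -2.2]
width: 39.2
```

```bash
python3 -c "
from h import *
to(514.5,-112,160,np.radians(-12.8))
snap('side','s5',(260,90,460,240),4)"
```

```text
t 5.18 [ 511.6 -110.4  155.9] rot [-1.57   0.005 -0.225] F [-0.1 -0.6 -2.2] w 39.2
shift [ 0.08 -0.1  -0.02] turn [-0.01 -0.02 -0.06]
```

View pics/s5.png

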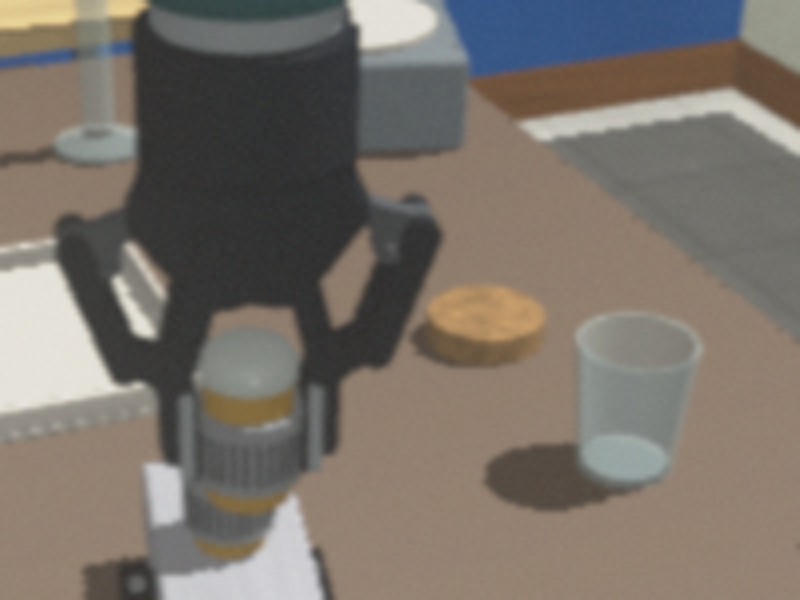

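The sleeve has sprung forward and the coupling hangs upright, well above the nipple. Next I'll swing it over to the tray.

Request:
apply_moves(commands=[[[0,-0.1,0.4,0,-0.3,0],[0.05,0,0.8,0,-0.7,0],[0.1,0,0.85,0,-0.7,0],[0.1,0,0.85,0,-0.7,0],[0.1,0,0.85,0,-0.7,0],[0.1,0,0.85,0,-0.7,0],[0.1,0,0.85,0,-0.7,0],[0.1,0,0.85,0,-0.7,0]]])

```text
clock: 5.9
eef_pos: [540.6, 144.6, 153.2]
tool_rot: [-1.57, 0.017, 0.238]
force: [1.6, 0.6, -1.6]
width: 39.0
```

```bash
python3 -c "
from h import *
to(500,284,150,np.radians(29.6))"
```

```text
t 5.9 [540.6 144.6 153.2] rot [-1.57   0.017  0.238] F [ 1.6  0.6 -1.6] w 39.0
shift [-0.16  0.09  3.63] turn [-0.04 -3.19 -0.19]
```

Request:
apply_moves(commands=[[[0.05,0,0.85,0,-0.75,-0.05],[0.05,0,0.85,0,-0.75,-0.05],[0.05,0,0.85,0,-0.75,-0.05],[0.05,0,0.6,0,-0.5,0],[0,0,0,0,0,0],[0,0,0,0,0,0]]])

```text
clock: 6.4
eef_pos: [495.0, 290.3, 148.7]
tool_rot: [-1.555, 0.008, 0.518]
force: [-0.0, -1.4, -1.6]
width: 39.1
```

```bash
python3 -c "
from h import *
to(500,284,18,np.radians(29.6))"
```

```text
t 6.4 [495.  290.3 148.7] rot [-1.555  0.008  0.518] F [-0.  -1.4 -1.6] w 39.1
shift [ 0.06  3.26 -0.25] turn [-0.19  0.01 -0.09]
```

Request:
apply_moves(commands=[[[0,0.6,-0.2,-0.15,0,-0.09],[0,0.8,0,0,0,0],[0,0.8,0,0,0,0],[0,0.4,0,0,0,0],[0,0,0,0,0,0],[0,0,0,0,0,0]]])

```text
clock: 6.9
eef_pos: [497.8, 283.3, 39.3]
tool_rot: [-1.569, 0.002, 0.518]
force: [-0.0, 0.3, -1.7]
width: 39.0
```

```bash
python3 -c "
from h import *
to(500,284,14,np.radians(29.6))"
```

```text
t 6.9 [497.8 283.3  39.3] rot [-1.569  0.002  0.518] F [-0.   0.3 -1.7] w 39.0
shift [ 0.06  0.63 -0.01] turn [-0.02  0.02 -0.02]
```

Request:
apply_moves(commands=[[[0,0.3,0,0,0,0],[0,0.15,0,0,0,0],[0,0,0,0,0,0],[0,0,0,0,0,0]]])

```text
clock: 7.23
eef_pos: [499.7, 282.9, 22.0]
tool_rot: [-1.569, -0.001, 0.515]
force: [-0.1, -0.4, -1.5]
width: 38.9
```

Request:
apply_moves(commands=[[[0,0.05,0,0,0,0],[0,0.0,0,0,0,0]]])

```text
clock: 7.4
eef_pos: [500.6, 283.3, 21.1]
tool_rot: [-1.569, -0.003, 0.515]
force: [-0.3, -0.8, -1.2]
width: 38.9
```

```bash
python3 -c "
from h import *
to(500,284,14,np.radians(29.6))
snap('side','s6',(200,100,400,250),4)"
```

```text
t 7.4 [500.6 283.3  21.1] rot [-1.569 -0.003  0.515] F [-0.3 -0.8 -1.2] w 38.9
shift [-0.01  0.18  0.02] turn [-0.02 -0.02  0.04]
```

View pics/s6.png

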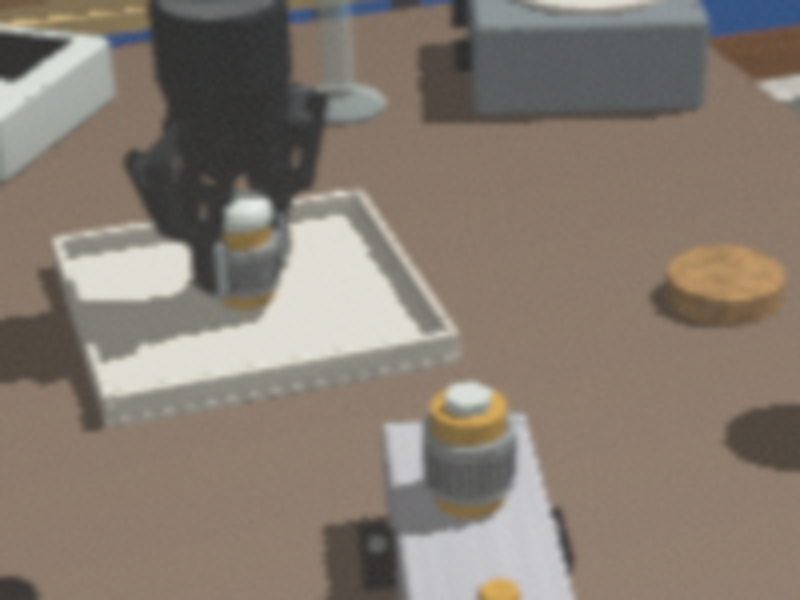

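The coupling is upright over the middle of the tray, underside at about (250,300). The force shows no contact yet, so I'll creep down.

Request:
apply_moves(commands=[[[0,0.07,0,0,0,0],[0,0.05,0,0,0,0],[0,0,0,0,0,0]]])

```text
clock: 7.7
eef_pos: [501.6, 284.0, 17.2]
tool_rot: [-1.569, -0.006, 0.515]
force: [-0.7, 0.7, -1.8]
width: 39.1
```

Request:
apply_moves(commands=[[[0,0.06,0,0,0,0],[0,0,0,0,0,0]]])

```text
clock: 7.87
eef_pos: [501.6, 284.1, 14.6]
tool_rot: [-1.569, -0.006, 0.515]
force: [-0.7, -0.7, -2.6]
width: 39.3
```

Request:
apply_moves(commands=[[[0,0.04,0,0,0,0],[0,0,0,0,0,0]]])

```text
clock: 8.03
eef_pos: [501.9, 284.4, 14.0]
tool_rot: [-1.57, -0.007, 0.515]
force: [0.0, -0.2, -1.9]
width: 39.2
```

Request:
apply_moves(commands=[[[0,0.03,0,0,0,0],[0,0,0,0,0,0]]])

```text
clock: 8.2
eef_pos: [502.2, 284.7, 14.1]
tool_rot: [-1.57, -0.008, 0.515]
force: [-0.7, 0.3, -2.8]
width: 39.1
```

Request:
apply_moves(commands=[[[0,0.08,0,0,0,0],[0,0.03,0,0,0,0]]])

```text
clock: 8.37
eef_pos: [502.4, 284.8, 13.8]
tool_rot: [-1.572, -0.009, 0.515]
force: [-2.6, -1.1, 2.0]
width: 38.8
```

Request:
apply_moves(commands=[[[0,0.08,0,0,0,0],[0,0.03,0,0,0,0]]])

```text
clock: 8.53
eef_pos: [502.3, 284.8, 13.9]
tool_rot: [-1.575, -0.01, 0.515]
force: [-1.3, 0.0, -1.2]
width: 39.4
```

The descent has stopped at 13.9 mm, where I'd calculated the floor contact, so I'll release.

Request:
apply_moves(claw=85, commands=[[[0,0,0,0,0,0],[0,0,0,0,0,0],[0,0,0,0,0,0],[0,0,0,0,0,0],[0,0,0,0,0,0],[0,0,0,0,0,0]]])

```text
clock: 9.03
eef_pos: [503.1, 285.4, 13.5]
tool_rot: [-1.574, -0.012, 0.515]
force: [0.1, 0.3, -0.4]
width: 85.2
```

Request:
apply_moves(commands=[[[0,-0.3,0,0,0,0],[0,-0.6,0,0,0,0],[0,-0.8,0,0,0,0],[0,-0.8,0,0,0,0],[0,-0.8,0,0,0,0],[0,0,0,0,0,0],[0,0,0,0,0,0]]])

```text
clock: 9.62
eef_pos: [500.0, 284.6, 153.0]
tool_rot: [-1.574, -0.007, 0.516]
force: [-0.2, -0.8, -0.4]
width: 85.1
```

```bash
python3 -c "
from h import *
to(500,284,150,np.radians(29.6))
snap('side','s7',(200,100,400,250),4)"
```

```text
t 9.62 [500.  284.6 153. ] rot [-1.574 -0.007  0.516] F [-0.2 -0.8 -0.4] w 85.1
shift [-0.01  0.08 -0.01] turn [ 0.04 -0.01  0.08]
```

View pics/s7.png

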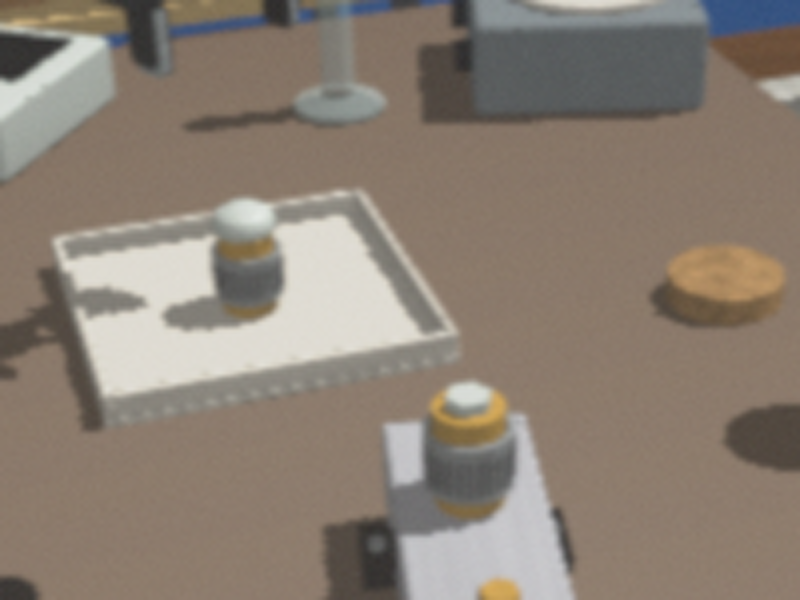

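The coupling stands upright in the middle of the tray, base at about (248,312), with its sleeve forward. The gripper is clear of it and both blanks are still in place.

```bash
python3 -c "
from cell import finish_job
print(finish_job())"
```

```text
the job is handed in; nothing more can be done
None
```

The filter's coupling now stands upright near the centre of the white tray, and I handed the job in at about 9.6 s. I gripped its sleeve from above, pulled it straight up until the latch let go, and lifted the coupling off. I then set it down at the tool position (502, 285) mm; the tray centre measured about (500, 284) mm.

The last side picture shows it upright with its sleeve forward. The gripper is open and about 140 mm higher, reading almost no force. The blank nearest the tray is in place. The other is only partly in that picture, but the gripper never went near it.

Three readings were less certain:
- **Grip width:** the fingers read about 39 mm on the 42 mm sleeve. The hold was firm all the same.
- **Floor contact:** the force reading was too noisy to show the moment of contact. I took it from the tool stopping at 13.9 mm, where I had calculated 13.7 mm.
- **Sleeve positions:** I judged these from pictures only, as there is no sensor for the sleeve.

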